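# Lengthen the flange rest and load a flange

## Robot

A 6-joint arm with a two-finger parallel gripper is mounted at the origin on the work surface. World frame = base frame: x ahead of the robot, y to its left, z up, the work surface at z = 0. Lengths are in m, angles in degrees, forces in N, time in s.
With the tool pointing down it reaches from about 0.35 to 0.875 m from the base axis. Payload 4.2 kg.
Tool frame: the origin (TCP) lies midway between the tips of the shut fingers; the grasp point (between the pads) lies 19 mm behind it; z points along the fingers, y is the line along which they close (so a half turn about z gives the same grasp; the last joint's range is limited). The gripper opens to 87 mm and grips with 3 to 60 N. Pads are 19 mm wide; open, the fingers measure 117 mm over their backs; the gripper's body (75 mm by 190 mm) begins 51 mm behind the grasp point.
Start: joints at [90.275, 22.042, 0.453, 0, -68.411, -14.817], TCP at [0.157, 0.605, 0.223] pointing down, gripper open.
Joint ranges: [-179.83, 179.83], [-69.29, 118.12], [-61.27, 80.66], [-181.25, 117.63], [-171.15, -9.14], [-177.46, 177.46]. Speed limits (degrees/s): [159.86, 159.86, 180, 180, 180, 180].

## Interface

Orientations are given as a 3x3 rotation matrix whose columns are the frame's x, y, z axes.
In Python, from station import r, optics gives the robot as it stands (r), with the cameras (optics).
- The arm moves only by the tool steer_hand, called by a JSON object that holds its "api" and its "payload", one argument or row to a line. Schema: {"type":"object","properties":{"deltas":{"type":"array","items":{"type":"object","properties":{"aperture":{"type":"number"},"tx":{"type":"number"},"ty":{"type":"number"},"tz":{"type":"number"},"drx":{"type":"number"},"dry":{"type":"number"},"drz":{"type":"number"}},"additionalProperties":false,"required":["aperture"]},"minItems":1,"maxItems":8},"only":{"type":"string"},"quiet":{"type":"boolean"},"lines":{"type":"string"}},"required":["deltas"],"additionalProperties":false}. deltas is a list of rows, 1 to 8 of them, each an object with the fields aperture (the opening from 0.0 (shut) to 1.0 (fully open)), tx, ty, tz (the shift in shares of 0.8 m (1.0 is 0.8 m)), drx, dry, drz (a rotation vector in a scale on which 1.0 is 90 degrees); a field left out counts as zero (the opening has to be given); each row is the pose to reach, as a shift and turn from the pose commanded when the call began, along the tool's axes at that moment; what a row does not reach only later rows make up. A row lasts 1/10 s, in which the tool goes at most 0.05 m and 8.59 degrees, less where a joint would pass 70% of its speed; a pose out of reach is approached as far as the arm can. The fingers move at their own pace and stop on an object; the grip force is fixed at half the most. Time passes only in rows, so rows that do not move let the fingers close. The tool returns the time, the measured TCP pose, the force, the opening and the grip force at its end. only (a regular expression) keeps the lines of the reply that match it, lines (a string "A,B") keeps lines A to B, and quiet returns only ok. A shift or turn number past 1, either way, is cut back to 1. Input that does not fit is refused with a message, and nothing moves.
- r.sense(): the state, without advancing time (a new reading comes with each control period).
- optics.capture(name): name is "scene" or "top"; returns a dict with "pixels" (420x560x3 uint8, red, green, blue), "z_map" (420x560 float32, m along the optical axis (not along the pixel's ray), 0 where there is no reading), "K" (3x3 intrinsics, pixels), "world_from_camera" (4x4, takes a point from camera to world coordinates). Camera axes: x right, y up, looking along -z (the intrinsics and any distortion apply to the point x, -y, -z); pixel columns grow to the right and rows downward; lengths in m; the calibration is good to about 2 mm. A picture is of the moment at which its call begins.
- r.finish_job(): hands the job in; it is judged then, once.
The state is a dict: "time_s": time; "joints": joint angles; "joint_velocities": joint speeds; "effort": joint torques, N m; "tcp_pos": TCP position; "ee_rot": TCP orientation; "wrist_force": force on the tool from outside, world axes, zero at the start; "moment": the same for the moment, N m; "gripper_width": opening from 0.0 (shut) to 1.0 (fully open); "gripper_force": force on a finger pad.
Only numpy, scipy, OpenCV 4.12 (cv2) and the standard library are available. Lean on these libraries where they do the work, as an engineer would, in place of code of your own. Each camera call takes 0.05 s, during which the arm holds its last target. There are 200 camera calls.

## Task

Squeeze in the brass spring button on the telescoping flange rest and slide the green sleeve out, away from the post, until the button pops fully out through the other hole (the one framed in brass); go gently and never force the sleeve against the button. Then set one of the two nickel shower flanges over the brass peg at the sleeve's end so that it lies flat on its seat, let go, and leave the bronze angle stop and the iron plug undisturbed.

Things in the scene. Friction and masses are not known exactly. Their poses are not given: they have to be found in the camera images.
- rest: Fixed part of the flange rest, bolted down: iron foot plate 210 x 90 x 10 mm (x -145 to +65 mm), iron post 80 mm high and 24 x 50 mm (centre x = -126 mm), and a level 20 mm square bar from it along +x, its middle 60 mm above the bench. Origin on the bench straight under the tube's axis abreast of the button; x = the way the sleeve slides out, y = the side the button sticks out of, z up.
- sleeve: Green tube, 30 x 30 mm outside, 2 mm wall, 213 mm long (its x -108 to +105 mm), sliding on the bar to +x, 95 mm at most; about 5 N friction. Origin on the tube's axis, 60 mm above the bench, abreast of the first hole; axes as the rest's. Its +y face has two 16 mm holes: one at x = 0, where the button starts, the other in the brass frame. Iron end block at x = 99 to 144 mm.
- button: Round-headed brass spring button, 14 mm in diameter, held in the fixed bar and moving only in and out. Origin at the tip of its dome, 21 mm from the tube's axis when fully out (6 mm proud of the sleeve's face), 60 mm above the bench. Spring: 3.5 N when out, 0.7 N more per mm. It is ruined if sleeve and button press on each other with more than 25 N.
- peg_seat (a point): Centre of the flat seat on the sleeve's end block, 80 mm above the bench, at x = 121.5 mm on the sleeve. The seat is 45 x 42 mm; a brass peg 12 mm in diameter stands on it, 30 mm high.
- flange_a: Nickel shower flange lying flat: disc 64 mm in diameter, 5 mm thick, with a collar 30 mm in diameter up to 28 mm above the underside and a 22 mm bore right through. Origin: centre of the underside. 0.12 kg or so. Best gripped by the collar from above.
- flange_b: A second nickel flange, the same as flange_a; either will do.
- angle_stop: Bronze angle stop valve, about 52 x 50 x 46 mm, lying on the bench; origin at the centre of its underside. To be left alone.
- plug: Rust-spotted iron plug, 42 mm in diameter, 32 mm high with its square head; origin at the centre of its underside. To be left alone.
- pinch (a point): On the tube's axis abreast of the first hole, moves with the sleeve: pinch here across the tube (y), pads on button and far side, just behind the two thumb stops (ridges 6 mm proud on both side faces at x = 14 to 19 mm). The other hole, in a brass catch plate set differently each time, lies 49 to 80 mm behind (-x), so feel for it. Its frame is 26 x 26 mm, 2 mm proud: keep pads off.
- button_root (a point): On the bar's axis behind the button; never moves. The lock: squeezed flush with the face the button no longer locks; sliding on cams it the last 2 mm under the wall (about 15 N in all, within 12 mm of travel), and the wall keeps it down. At the other hole it shoves the sleeve on a little as it starts to rise, then is fully out and stops the sleeve dead both ways, with 1 mm of play.

How it is judged:
By the outcome, as a careful person would: the job done as asked, in the order asked, and still so for the second after the job is handed in, with the robot touching nothing.
It also fails if it takes over 54 s, if anything falls off the work surface, if the arm or the gripper's body presses on something with over 40 N, if the wrist force passes 120 N, or if a joint passes its speed limit or range.

## Working session

There is one attempt and no reset: what is moved stays moved. The work goes in short steps, Python scripts to look and compute and a tool call to move; the robot and the scene stay as the last step left them, time stands still between calls to the robot, and variables do not carry over. Pictures are saved under pics/ and viewed, at most 11 in all, crops included, and the job is handed in when it is done.

```bash
ls; mkdir -p pics
```

Create h.py:
```python
import numpy as np, cv2
from station import r, optics
def cap(n,name=None):
    c=optics.capture(n)
    if name: cv2.imwrite(f'pics/{name}.png',c['pixels'][:,:,::-1])
    return c
def ray(c,u,v):
    d=np.linalg.inv(c['K'])@[u,v,1.]; d=np.array([d[0],-d[1],-d[2]])
    T=c['world_from_camera']; return T[:3,3],T[:3,:3]@d
def onz(c,u,v,z):
    o,d=ray(c,u,v); return o+d*(z-o[2])/d[2]
def dep(c,u,v):
    o,d=ray(c,u,v); return o+d*c['z_map'][int(v),int(u)]
def tri(c1,p1,c2,p2):
    o1,d1=ray(c1,*p1);o2,d2=ray(c2,*p2)
    s=np.linalg.lstsq(np.c_[d1,-d2],o2-o1,rcond=None)[0]
    a=o1+d1*s[0];b=o2+d2*s[1]; return (a+b)/2,np.linalg.norm(a-b)
```

Run:
```python
from h import *
import pickle
a=cap('scene','s1');b=cap('top','t1')
pickle.dump((a,b),open('c1.pkl','wb'))
for c in(a,b): print(c['K'],c['world_from_camera'],[k for k in c])
print(r.sense())
```

```text
pics
station.py
[[483.11605336   0.         282.8835558 ]
 [  0.         483.11605336 207.67031216]
 [  0.           0.           1.        ]] [[-0.15674817 -0.77375449  0.61378661  1.2014558 ]
 [ 0.98763783 -0.12202223  0.09839767  0.11632143]
 [-0.00124003  0.62162253  0.78331596  0.89116712]
 [ 0.          0.          0.          1.        ]] ['pixels', 'z_map', 'K', 'world_from_camera']
[[486.58222418   0.         276.63041109]
 [  0.         486.58222418 201.72879084]
 [  0.           0.           1.        ]] [[-0.05087131  0.97508556 -0.21591727  0.33811285]
 [-0.99869048 -0.05084193  0.00569414  0.00586157]
 [-0.00542537  0.21592419  0.97639506  1.11052475]
 [ 0.          0.          0.          1.        ]] ['pixels', 'z_map', 'K', 'world_from_camera']
{'time_s': 0.1, 'joints': array([ 9.02744058e+01,  2.20857084e+01,  3.88384497e-01, -2.48632014e-02,
       -6.84117502e+01, -1.48142210e+01]), 'joint_velocities': array([-0.04567204, -0.16886938,  0.19178562,  0.06934122,  0.03363666,
        0.12275766]), 'effort': array([-4.70435079e-04, -3.91688526e+01,  1.87933499e+01,  4.23187315e+00,
        1.34345650e-02, -6.65299717e-05]), 'tcp_pos': array([0.15678319, 0.6044627 , 0.22158229]), 'ee_rot': array([[ 9.67933243e-01, -2.51207250e-01, -3.94382536e-04],
       [-2.51207541e-01, -9.67931372e-01, -1.90557971e-03],
       [ 9.69602094e-05,  1.94354582e-03, -9.99998107e-01]]), 'wrist_force': array([-0.3349908 ,  0.97096676, -0.05330463]), 'moment': array([ 0.00915919, -0.00855244, -0.01649105]), 'gripper_force': 0.0, 'gripper_width': 1.0017250277185086}
```

View pics/s1.png

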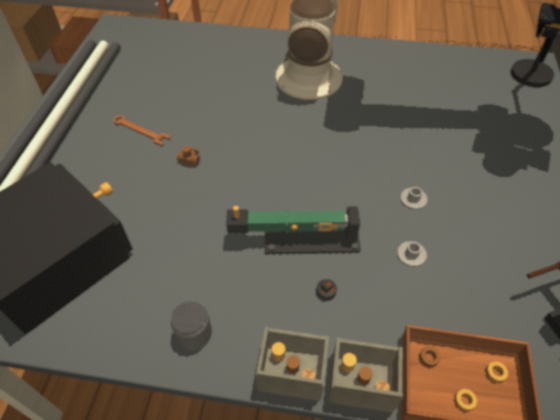

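View pics/t1.png

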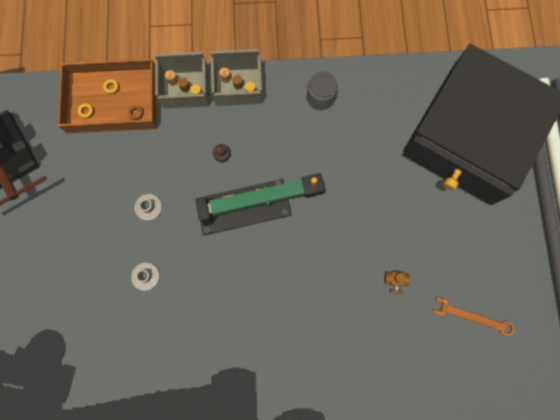

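The pictures show the rest in the middle. In the scene view the peg is at (237,211), the button at (293,227) and the frame at (325,227); in the top view the peg is at (314,181). The flanges are at scene (414,197) and (412,252), or top (148,207) and (145,276). The plug is at top (221,152) and the angle stop at top (398,280).

Run:
```python
from h import *
import pickle
a,b=pickle.load(open('c1.pkl','rb'))
for n,c,box in(('s',a,(215,195,370,260)),('t',b,(190,165,335,240))):
    x0,y0,x1,y1=box
    hsv=cv2.cvtColor(c['pixels'],cv2.COLOR_RGB2HSV)
    for col,lo,hi in(('green',(60,90,40),(90,255,255)),('brass',(10,120,110),(32,255,255))):
        m=np.zeros(hsv.shape[:2],np.uint8);m[y0:y1,x0:x1]=cv2.inRange(hsv,lo,hi)[y0:y1,x0:x1]
        k,l,st,ce=cv2.connectedComponentsWithStats(m)
        for i in range(1,k):
            if st[i,4]>6:
                z=c['z_map'][l==i]; z=np.median(z)
                o,d=ray(c,*ce[i]); print(n,col,st[i],ce[i].round(1),(o+d*z).round(4))
                if col=='green':
                    bx=cv2.boxPoints(cv2.minAreaRect(np.argwhere(l==i)[:,::-1].astype(np.float32)))
                    for p in bx: print('   ',p.round(1),onz(c,*p,.075).round(4))
for n,c,ps in(('s',a,[(414,197),(412,252)]),('t',b,[(148,207),(145,276)])):
    for u,v in ps:
        g=c['pixels'][v-20:v+20,u-20:u+20].astype(int)
        m=((g.min(2)>85)).astype(np.uint8)
        k,l,st,ce=cv2.connectedComponentsWithStats(m)
        i=1+st[1:,4].argmax(); cn=max(cv2.findContours((l==i).astype(np.uint8),0,1)[0],key=cv2.contourArea)
        e=cv2.fitEllipse(cv2.convexHull(cn)); p=np.array(e[0])+[u-20,v-20]
        print(n,p.round(1),e[1],onz(c,*p,.005).round(4))
im=np.hstack([cv2.resize(a['pixels'][195:260,225:365],None,fx=5.6,fy=5.6,interpolation=2)[:,:,::-1]])
im2=cv2.resize(b['pixels'][165:240,190:330],None,fx=5.6,fy=5.6,interpolation=2)[:,:,::-1]
cv2.imwrite('pics/z1.png',np.vstack([im[:,:784],im2[:,:784]])[:600] if 0 else cv2.resize(np.vstack([im,im2]),(600,600)))
```

```text
s green [249 213  94  11 714] [294.8 217.4] [0.5836 0.0428 0.0745]
    [248.9 213.7] [ 0.5895 -0.0554  0.075 ]
    [341.9 212. ] [0.5538 0.1405 0.075 ]
    [342.1 221.4] [0.5789 0.1429 0.075 ]
    [249.  223.1] [ 0.6139 -0.05    0.075 ]
s brass [233 206   6  12  56] [235.9 210.9] [ 0.6068 -0.0777  0.1022]
s brass [319 223  18   7  73] [327.4 225.6] [0.5853 0.1133 0.0623]
s brass [291 224   7   5  27] [294.  226.2] [0.5987 0.0435 0.0632]
t green [ 210  181   94   34 1370] [256.9 197.6] [0.5788 0.0423 0.0743]
    [209.6 200.3] [0.5778 0.1458 0.075 ]
    [300.6 178. ] [ 0.6177 -0.0555  0.075 ]
    [304.7 195. ] [ 0.579  -0.0622  0.075 ]
    [213.8 217.3] [0.5397 0.1376 0.075 ]
t brass [311 177   7   8  44] [313.6 180.3] [ 0.6024 -0.081   0.1077]Traceback (most recent call last):
  File "<stdin>", line 23, in <module>
cv2.error: OpenCV(4.12.0) /io/opencv/modules/imgproc/src/shapedescr.cpp:361: error: (-201:Incorrect size of input array) There should be at least 5 points to fit the ellipse in function 'fitEllipseNoDirect'
```

Add to h.py:
```python
def cloud(c):
    v,u=np.mgrid[0:420,0:560]; d=np.linalg.inv(c['K'])@np.stack([u.ravel(),v.ravel(),np.ones(u.size)])
    d=d*np.array([[1],[-1],[-1]])*c['z_map'].ravel(); T=c['world_from_camera']
    return (T[:3,:3]@d+T[:3,3:]).T.reshape(420,560,3)
```

Run:
```python
from h import *
import pickle
a,b=pickle.load(open('c1.pkl','rb'))
for n,c,ps in(('s',a,[(414,197),(412,252)]),('t',b,[(148,207),(145,276)])):
    P=cloud(c)
    hsv=cv2.cvtColor(c['pixels'],cv2.COLOR_RGB2HSV)
    g=cv2.inRange(hsv,(60,60,30),(90,255,255))>0
    q=P[g&(P[...,2]>.068)&(P[...,2]<.082)&(abs(P[...,1]-.04)<.2)]
    q=q[(abs(q[:,0]-.58)<.08)]
    print(n,len(q),np.median(q[:,2]),cv2.minAreaRect(q[:,:2].astype(np.float32)*1000), np.percentile(q[:,1],[0,100]))
    for u,v in ps:
        W=P[v-22:v+22,u-22:u+22]; rgb=c['pixels'][v-22:v+22,u-22:u+22].astype(int)
        print(rgb[22,::4].tolist() if n=='s' else '')
        m=(rgb.min(2)>rgb[:3].min(2).mean()+25).astype(np.uint8)
        k,l,st,ce=cv2.connectedComponentsWithStats(m);i=1+st[1:,4].argmax()
        cn=max(cv2.findContours((l==i).astype(np.uint8),0,1)[0],key=cv2.contourArea)
        e=cv2.fitEllipse(cv2.convexHull(cn)); p=np.array(e[0])+[u-22,v-22]
        hi=W[W[...,2]>.02]
        print(n,p.round(1),np.round(e[1],1),onz(c,*p,.004).round(4),'high',len(hi),hi.mean(0).round(4),hi[:,2].max().round(4),'range',(hi[:,:2].min(0)+hi[:,:2].max(0))/2)
im=cv2.resize(a['pixels'][195:260,225:365],None,fx=5,fy=5,interpolation=2)[:,:,::-1]
im2=cv2.resize(b['pixels'][165:220,190:330],None,fx=5,fy=5,interpolation=2)[:,:,::-1]
cv2.imwrite('pics/z1.png',np.vstack([im,im2]))
```

```text
s 1161 0.07438497098862507 ((583.7994384765625, 44.25386047363281), (37.021915435791016, 205.52587890625), 10.774324417114258) [-0.05751265  0.1469277 ]
[[112, 112, 103], [112, 112, 103], [135, 128, 115], [180, 168, 149], [99, 94, 84], [90, 85, 75], [105, 98, 87], [131, 123, 109], [180, 167, 148], [119, 117, 108], [112, 111, 102]]
s [413.7 197.5] [18.9 26.4] [0.4272 0.3081 0.004 ] high 94 [0.461  0.298  0.0621] 0.8912 range [0.8068122  0.21837057]
[[114, 113, 105], [113, 113, 104], [163, 153, 136], [183, 170, 150], [86, 80, 71], [110, 104, 92], [147, 138, 123], [145, 136, 120], [182, 170, 151], [148, 141, 127], [113, 112, 105]]
s [411.9 252.9] [23.  29.2] [0.5869 0.3026 0.004 ] high 109 [0.6217 0.2907 0.073 ] 0.8912 range [0.88730649 0.21606719]
t 1314 0.07537201683133732 ((579.69287109375, 41.92231750488281), (40.16866683959961, 207.10093688964844), 11.42676067352295) [-0.06122793  0.14681051]

t [147.4 206.7] [25.4 26.8] [0.5867 0.3003 0.004 ] high 97 [0.5428 0.2479 0.2168] 1.1105 range [0.47034895 0.15994337]

t [144.5 276.1] [26.8 28.2] [0.4266 0.3057 0.004 ] high 94 [0.4219 0.2853 0.0963] 1.1105 range [0.38953497 0.16225419]
```

View pics/z1.png

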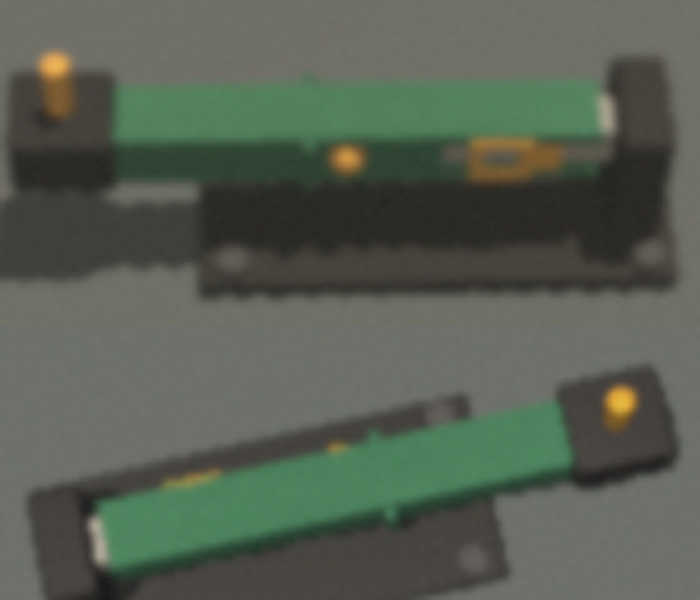

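The zoom shows the button at scene (294.4,227) and the frame's hole at about (325.4,227). In the top view the thumb stops are at about (265,187) and (268.6,203.4), and the peg top is at (314,179).

Create geo.py:
```python
from h import *
th=np.radians(11.1); ex=np.array([np.sin(th),-np.cos(th),0]); ey=np.array([np.cos(th),np.sin(th),0])
def to(p,yaw):  # yaw of tool y in world; print shift along tool axes + rz
    s=r.sense(); R=s['ee_rot']; p=np.array(p); y=np.array([np.cos(np.radians(yaw)),np.sin(np.radians(yaw)),0]); z=np.array([0,0,-1.])
    from scipy.spatial.transform import Rotation as Ro
    T=np.c_[np.cross(y,z),y,z]; d=R.T@(p-s['tcp_pos']); print('t',s['time_s'],'shift',d.round(4),'rot',np.degrees(Ro.from_matrix(R.T@T).as_rotvec()).round(2),'F',s['wrist_force'].round(1))
```

Run:
```python
from geo import *
import pickle
a,b=pickle.load(open('c1.pkl','rb'))
pt,e=tri(a,(236,207.4),b,(314,179)); print('peg top',pt.round(4),e)
print('seat base est', (pt[:2]-ex[:2]*.1215).round(4))
m=onz(b,266.8,195.2,.062); print('stops mid',m, m-ex*.0165)
# button tip: scene ray onto vertical plane of y=.021 from peg line
def plane(c,u,v,o,n):
    s,d=ray(c,u,v); return s+d*(((o-s)@n)/(d@n))
o=np.array([.5829,.0386,.06])
for u,v,off in((294.4,227,.020),(325.4,227,.017)):
    p=plane(a,u,v,o+ey*off,ey); print(p.round(4),'x along',((p-o)@ex).round(4))
# frame extents & rest features: top of tube edges by depth line fit in both views
for c in(a,b):
    P=cloud(c); g=cv2.inRange(cv2.cvtColor(c['pixels'],cv2.COLOR_RGB2HSV),(60,60,30),(90,255,255))>0
    q=P[g&(P[...,2]>.0725)&(P[...,2]<.080)&(abs(P[...,1]-.04)<.09)&(abs(P[...,0]-.58)<.08)]
    l=cv2.fitLine(q[:,:2].astype(np.float32),1,0,.001,.001).ravel(); l*=-np.sign(l[1])
    print(l,np.degrees(np.arctan2(l[0],-l[1])), 'lat', ((q.mean(0)-o)@ey).round(4), np.percentile((q-o)@ey,[2,98]).round(4),'x',np.percentile((q-o)@ex,[0,100]).round(3))
k=cloud(b)[100:200,400:500]; print('box top z',k[...,2].max(), cloud(b)[155,410],'plug',cloud(b)[150,221])
to([*(o[:2]-ex[:2]*0),.10],11.1)
```

```text
peg top [ 0.6042 -0.0797  0.1104] 0.004357327910689004
seat base est [0.5808 0.0396]
stops mid [0.58589727 0.02072701 0.062     ] [0.58272066 0.03691834 0.062     ]
[0.6021 0.0448 0.0653] x along -0.0024
[0.5863 0.1095 0.0578] x along -0.0689
[ 0.1919563  -0.98140347  0.57690185  0.0700795 ] 11.066972 lat 0.0002 [-0.0153  0.0149] x [-0.096  0.091]
[ 0.18529342 -0.98268324  0.58407915  0.02628562] 10.67824 lat -0.001 [-0.016   0.0142] x [-0.095  0.092]
box top z 1.1105247507471268 [ 0.67038438 -0.31370505  0.03469474] plug [0.70561056 0.122279   0.03442053]
t 0.1 shift [0.5546 0.4404 0.1225] rot [ 8.0000e-02  1.1000e-01 -1.1565e+02] F [-0.3  1.  -0.1]
```

The rows are not in the units I measure in: shifts go in shares of 0.8 m and turns go in shares of 90 degrees. I convert before sending: 0.28 m / 0.8 = 0.35, 0.22 m / 0.8 = 0.275, 64.4 degrees / 90 = 0.7156.

{"api": "steer_hand", "payload": {
  "deltas": [
    {"aperture":1,"tx":0.0438,"ty":0.035,"drz":0.0889},
    {"aperture":1,"tx":0.0875,"ty":0.07,"drz":0.1778},
    {"aperture":1,"tx":0.1313,"ty":0.105,"drz":0.2667},
    {"aperture":1,"tx":0.175,"ty":0.14,"drz":0.3556},
    {"aperture":1,"tx":0.2188,"ty":0.175,"drz":0.4444},
    {"aperture":1,"tx":0.2625,"ty":0.21,"drz":0.5333},
    {"aperture":1,"tx":0.3063,"ty":0.245,"drz":0.6222},
    {"aperture":1,"tx":0.35,"ty":0.275,"drz":0.7156}
  ]
}}

```text
time_s: 0.9
tcp_pos: [0.3731, 0.3197, 0.2224]
ee_rot: [[0.186, -0.983, -0.0], [-0.983, -0.186, -0.0], [0.0, 0.0, -1.0]]
wrist_force: [1.6, 0.5, 0.8]
gripper_width: 0.999
gripper_force: 0.0
```

```bash
python3 -c "
from geo import *
to([.582,.039,.12],-169)"
```

```text
t 0.9 shift [ 0.3146 -0.1531  0.1024] rot [ 0.03 -0.01 -0.27] F [1.6 0.5 0.8]
```

Converted, 0.3146 m / 0.8 = 0.3933, 0.305 m / 0.8 = 0.3813, -0.3 degrees / 90 = -0.0033.

{"api": "steer_hand", "payload": {
  "deltas": [
    {"aperture":1,"tx":0.055,"ty":-0.0275,"tz":0.0125},
    {"aperture":1,"tx":0.11,"ty":-0.055,"tz":0.025},
    {"aperture":1,"tx":0.165,"ty":-0.0825,"tz":0.0375},
    {"aperture":1,"tx":0.22,"ty":-0.11,"tz":0.05},
    {"aperture":1,"tx":0.275,"ty":-0.1375,"tz":0.0625,"drz":-0.0033},
    {"aperture":1,"tx":0.33,"ty":-0.165,"tz":0.0875,"drz":-0.0033},
    {"aperture":1,"tx":0.3813,"ty":-0.1875,"tz":0.1125,"drz":-0.0033},
    {"aperture":1,"tx":0.3933,"ty":-0.1913,"tz":0.125,"drz":-0.0033}
  ]
}}

```text
time_s: 1.7
tcp_pos: [0.5838, 0.0388, 0.1199]
ee_rot: [[0.192, -0.981, -0.003], [-0.981, -0.192, -0.001], [0.0, 0.003, -1.0]]
wrist_force: [-1.0, -0.2, -0.4]
gripper_width: 1.003
gripper_force: 0.0
```

```bash
python3 -c "
from geo import *
to([.582,.039,.041],-169)
cap('scene','s2')"
```

```text
t 1.7 shift [-0.0006  0.0015  0.0789] rot [ 0.19 -0.03  0.1 ] F [-1.  -0.2 -0.4]
```

View pics/s2.png

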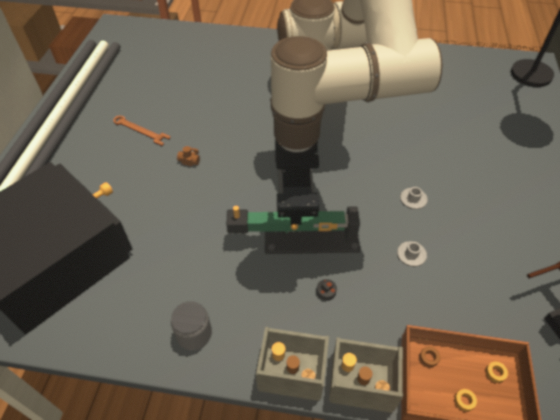

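The gripper hovers across the tube just above the button at (294,227), so I'm going down.

Converted, 0.079 m / 0.8 = 0.0988, -0.001 m / 0.8 = -0.0013.

{"api": "steer_hand", "payload": {
  "deltas": [
    {"aperture":1,"tx":-0.0013,"ty":0.0019,"tz":0.025},
    {"aperture":1,"tx":-0.0013,"ty":0.0019,"tz":0.05},
    {"aperture":1,"tx":-0.0013,"ty":0.0019,"tz":0.075},
    {"aperture":1,"tx":-0.0013,"ty":0.0019,"tz":0.0938},
    {"aperture":1,"tx":-0.0013,"ty":0.0019,"tz":0.0988},
    {"aperture":1,"tx":-0.0013,"ty":0.0019,"tz":0.0988}
  ]
}}

```text
time_s: 2.35
tcp_pos: [0.581, 0.0435, 0.0433]
ee_rot: [[0.198, -0.98, -0.001], [-0.98, -0.198, -0.0], [0.0, 0.001, -1.0]]
wrist_force: [-0.7, 0.1, -0.3]
gripper_width: 0.999
gripper_force: 0.0
```

Run:
```python
from geo import *
to([.582,.039,.041],-169)
c=cap('scene')
cv2.imwrite('pics/z2.png',cv2.resize(c['pixels'][190:265,235:365],None,fx=6,fy=6,interpolation=2)[:,:,::-1])
```

```text
t 2.35 shift [ 0.0046 -0.0001  0.0023] rot [ 0.07 -0.01  0.41] F [-0.7  0.1 -0.3]
```

View pics/z2.png

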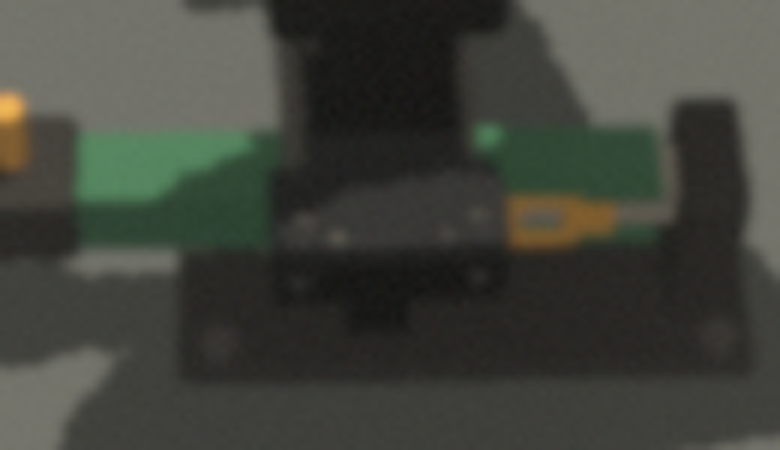

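Converted, 0.001 m / 0.8 = 0.0013.

{"api": "steer_hand", "payload": {
  "deltas": [
    {"aperture":1,"tx":0.0013},
    {"aperture":1,"tx":0.0013,"tz":0.0013},
    {"aperture":1,"tx":0.0013,"tz":0.0013}
  ]
}}

```text
time_s: 2.7
tcp_pos: [0.582, 0.0421, 0.0431]
ee_rot: [[0.197, -0.98, 0.001], [-0.98, -0.197, 0.0], [-0.0, -0.001, -1.0]]
wrist_force: [-0.6, -0.6, 0.6]
gripper_width: 1.0
gripper_force: 0.0
```

Run:
```python
from geo import *
to([.582,.039,.041],-169)
```

```text
t 2.7 shift [0.003  0.0006 0.0021] rot [-0.06  0.01  0.35] F [-0.6 -0.6  0.6]
```

Converted, 0.002 m / 0.8 = 0.0025, 0.001 m / 0.8 = 0.0013.

{"api": "steer_hand", "payload": {
  "deltas": [
    {"aperture":1,"tx":0.0025,"ty":0.0006,"tz":0.0013},
    {"aperture":0.6,"tx":0.0025,"ty":0.0006,"tz":0.0013},
    {"aperture":0.5,"tx":0.0025,"ty":0.0006,"tz":0.0013},
    {"aperture":0.5,"tx":0.0025,"ty":0.0006,"tz":0.0013}
  ]
}}

```text
time_s: 3.1
tcp_pos: [0.5816, 0.0399, 0.0416]
ee_rot: [[0.197, -0.98, 0.0], [-0.98, -0.197, 0.0], [-0.0, -0.0, -1.0]]
wrist_force: [0.0, 0.2, -0.1]
gripper_width: 0.813
gripper_force: 0.0
```

{"api": "steer_hand", "payload": {
  "deltas": [
    {"aperture":0.4},
    {"aperture":0.35},
    {"aperture":0.3},
    {"aperture":0.3},
    {"aperture":0.3}
  ]
}}

```text
time_s: 3.6
tcp_pos: [0.583, 0.0403, 0.0417]
ee_rot: [[0.197, -0.98, 0.003], [-0.98, -0.197, 0.001], [-0.0, -0.003, -1.0]]
wrist_force: [-1.2, 0.9, 2.4]
gripper_width: 0.362
gripper_force: 5.7
```

Run:
```python
from geo import *
to([.582,.039,.041],-169)
```

```text
t 3.6 shift [0.0011 0.0012 0.0007] rot [-0.17  0.01  0.38] F [-1.2  0.9  2.4]
```

{"api": "steer_hand", "payload": {
  "deltas": [
    {"aperture":0.2},
    {"aperture":0.2},
    {"aperture":0.2},
    {"aperture":0.2}
  ]
}}

```text
time_s: 4.0
tcp_pos: [0.5822, 0.0402, 0.0417]
ee_rot: [[0.197, -0.98, 0.001], [-0.98, -0.197, 0.0], [-0.0, -0.001, -1.0]]
wrist_force: [3.4, 1.1, -0.8]
gripper_width: 0.349
gripper_force: 30.0
```

Converted, 0.008 m / 0.8 = 0.01, 0.006 m / 0.8 = 0.0075.

{"api": "steer_hand", "payload": {
  "deltas": [
    {"aperture":0.2,"tx":0.0025},
    {"aperture":0.2,"tx":0.005},
    {"aperture":0.2,"tx":0.0075},
    {"aperture":0.2,"tx":0.01},
    {"aperture":0.2,"tx":0.01}
  ]
}}

```text
time_s: 4.5
tcp_pos: [0.5831, 0.0349, 0.0418]
ee_rot: [[0.197, -0.98, 0.001], [-0.98, -0.197, 0.004], [-0.003, -0.002, -1.0]]
wrist_force: [-1.0, 11.2, 0.4]
gripper_width: 0.345
gripper_force: 30.0
```

Converted, 0.006 m / 0.8 = 0.0075, 0.004 m / 0.8 = 0.005.

{"api": "steer_hand", "payload": {
  "deltas": [
    {"aperture":0.2,"tx":0.0025},
    {"aperture":0.2,"tx":0.005},
    {"aperture":0.2,"tx":0.0075},
    {"aperture":0.2,"tx":0.0075}
  ]
}}

```text
time_s: 4.9
tcp_pos: [0.5843, 0.0283, 0.0417]
ee_rot: [[0.197, -0.98, 0.001], [-0.98, -0.197, 0.002], [-0.002, -0.001, -1.0]]
wrist_force: [-0.2, 6.6, -0.3]
gripper_width: 0.34
gripper_force: 30.0
```

{"api": "steer_hand", "payload": {
  "deltas": [
    {"aperture":0.2,"tx":0.0025},
    {"aperture":0.2,"tx":0.005},
    {"aperture":0.2,"tx":0.0075},
    {"aperture":0.2,"tx":0.0075}
  ]
}}

```text
time_s: 5.3
tcp_pos: [0.5854, 0.0221, 0.0418]
ee_rot: [[0.197, -0.98, 0.0], [-0.98, -0.197, 0.002], [-0.002, -0.001, -1.0]]
wrist_force: [0.4, 6.7, 1.7]
gripper_width: 0.345
gripper_force: 30.0
```

Converted, 0.026 m / 0.8 = 0.0325, 0.023 m / 0.8 = 0.0288.

{"api": "steer_hand", "payload": {
  "deltas": [
    {"aperture":0.2,"tx":0.005},
    {"aperture":0.2,"tx":0.01},
    {"aperture":0.2,"tx":0.015},
    {"aperture":0.2,"tx":0.02},
    {"aperture":0.2,"tx":0.025},
    {"aperture":0.2,"tx":0.0288},
    {"aperture":0.2,"tx":0.0325},
    {"aperture":0.2,"tx":0.0325}
  ]
}}

```text
time_s: 6.1
tcp_pos: [0.59, -0.0039, 0.0417]
ee_rot: [[0.197, -0.98, -0.001], [-0.98, -0.197, 0.001], [-0.002, 0.001, -1.0]]
wrist_force: [-0.5, 4.3, 2.1]
gripper_width: 0.34
gripper_force: 30.0
```

Run:
```python
from geo import *
import pickle
a,b=pickle.load(open('c1.pkl','rb'))
c=cap('top');d=cap('scene')
def cen(c,box):
    x0,y0,x1,y1=box; m=cv2.inRange(cv2.cvtColor(c['pixels'],cv2.COLOR_RGB2HSV),(10,120,110),(32,255,255))[y0:y1,x0:x1]
    k,l,st,ce=cv2.connectedComponentsWithStats(m); i=1+st[1:,4].argmax(); return ce[i]+[x0,y0],st[i]
for x,y,bx in((b,c,(303,165,360,195)),(a,d,(195,195,245,225))):
    p,q=cen(x,bx)[0],cen(y,bx)[0]; print(p,q,(onz(y,*q,.1)-onz(x,*p,.1))@ex)
cv2.imwrite('pics/z3.png',cv2.resize(d['pixels'][190:265,205:365],None,fx=5,fy=5,interpolation=2)[:,:,::-1])
```

```text
[313.56818182 180.31818182] [333.76595745 175.78723404] 0.04471960197917784
[235.91071429 210.875     ] [214.21052632 211.26315789] 0.04506215101203199
```

View pics/z3.png

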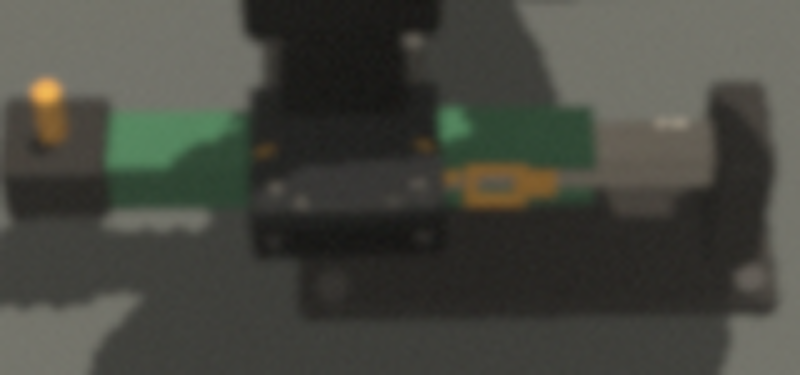

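The sleeve has moved 45 mm, measured by the peg. The frame's hole is now at about scene px (304,227), roughly 21 mm short of the button.

Converted, 0.012 m / 0.8 = 0.015, 0.009 m / 0.8 = 0.0113.

{"api": "steer_hand", "payload": {
  "deltas": [
    {"aperture":0.2,"tx":0.0038},
    {"aperture":0.2,"tx":0.0075},
    {"aperture":0.2,"tx":0.0113},
    {"aperture":0.2,"tx":0.015},
    {"aperture":0.2,"tx":0.015}
  ]
}}

```text
time_s: 6.7
tcp_pos: [0.5922, -0.0161, 0.0417]
ee_rot: [[0.197, -0.98, -0.001], [-0.98, -0.197, 0.001], [-0.001, 0.001, -1.0]]
wrist_force: [-0.6, 3.8, 2.4]
gripper_width: 0.345
gripper_force: 30.0
```

{"api": "steer_hand", "payload": {
  "deltas": [
    {"aperture":0.2,"tx":0.0013},
    {"aperture":0.2,"tx":0.0025},
    {"aperture":0.2,"tx":0.0025}
  ]
}}

```text
time_s: 7.0
tcp_pos: [0.5925, -0.0182, 0.0417]
ee_rot: [[0.196, -0.981, -0.002], [-0.981, -0.196, 0.001], [-0.001, 0.001, -1.0]]
wrist_force: [-2.1, 5.1, 2.6]
gripper_width: 0.343
gripper_force: 30.0
```

Converted, 0.002 m / 0.8 = 0.0025, 0.001 m / 0.8 = 0.0013.

{"api": "steer_hand", "payload": {
  "deltas": [
    {"aperture":0.2,"tx":0.0013},
    {"aperture":0.2,"tx":0.0025},
    {"aperture":0.2,"tx":0.0025}
  ]
}}

```text
time_s: 7.3
tcp_pos: [0.5932, -0.0222, 0.0417]
ee_rot: [[0.197, -0.98, -0.002], [-0.98, -0.197, -0.002], [0.001, 0.002, -1.0]]
wrist_force: [-0.6, -3.7, 3.7]
gripper_width: 0.341
gripper_force: 30.0
```

The button has begun to rise: the force reversed to −3.7 N. Small steps from here.

Converted, 0.001 m / 0.8 = 0.0013.

{"api": "steer_hand", "payload": {
  "deltas": [
    {"aperture":0.2,"tx":0.0013},
    {"aperture":0.2,"tx":0.0013}
  ]
}}

```text
time_s: 7.5
tcp_pos: [0.5933, -0.0227, 0.0417]
ee_rot: [[0.196, -0.981, -0.002], [-0.981, -0.196, -0.001], [0.0, 0.002, -1.0]]
wrist_force: [-1.8, -2.9, 5.1]
gripper_width: 0.346
gripper_force: 30.0
```

Converted, 0.001 m / 0.8 = 0.0013.

{"api": "steer_hand", "payload": {
  "deltas": [
    {"aperture":0.2,"tx":0.0013},
    {"aperture":0.2,"tx":0.0013}
  ]
}}

```text
time_s: 7.7
tcp_pos: [0.5934, -0.0229, 0.0417]
ee_rot: [[0.197, -0.98, -0.002], [-0.98, -0.197, -0.0], [-0.0, 0.002, -1.0]]
wrist_force: [-2.9, -0.3, 6.4]
gripper_width: 0.342
gripper_force: 30.0
```

Converted, 0.001 m / 0.8 = 0.0013.

{"api": "steer_hand", "payload": {
  "deltas": [
    {"aperture":0.2,"tx":0.0013},
    {"aperture":0.2,"tx":0.0013}
  ]
}}

```text
time_s: 7.9
tcp_pos: [0.5934, -0.0233, 0.0417]
ee_rot: [[0.197, -0.98, -0.002], [-0.98, -0.197, 0.001], [-0.001, 0.002, -1.0]]
wrist_force: [-4.3, 2.8, 6.4]
gripper_width: 0.341
gripper_force: 30.0
```

Converted, 0.001 m / 0.8 = 0.0013.

{"api": "steer_hand", "payload": {
  "deltas": [
    {"aperture":0.2,"tx":0.0013},
    {"aperture":0.2,"tx":0.0013}
  ]
}}

```text
time_s: 8.1
tcp_pos: [0.5936, -0.024, 0.0417]
ee_rot: [[0.197, -0.98, -0.002], [-0.98, -0.197, 0.001], [-0.001, 0.002, -1.0]]
wrist_force: [-4.8, 3.5, 7.5]
gripper_width: 0.337
gripper_force: 30.0
```

Run:
```python
from geo import *
d=cap('scene');c=cap('top')
cv2.imwrite('pics/z4.png',np.hstack([cv2.resize(x,None,fx=8,fy=8,interpolation=2)[:,:,::-1] for x in (d['pixels'][205:255,270:320],c['pixels'][170:220,230:280])]))
```

```text
(no output)
```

View pics/z4.png

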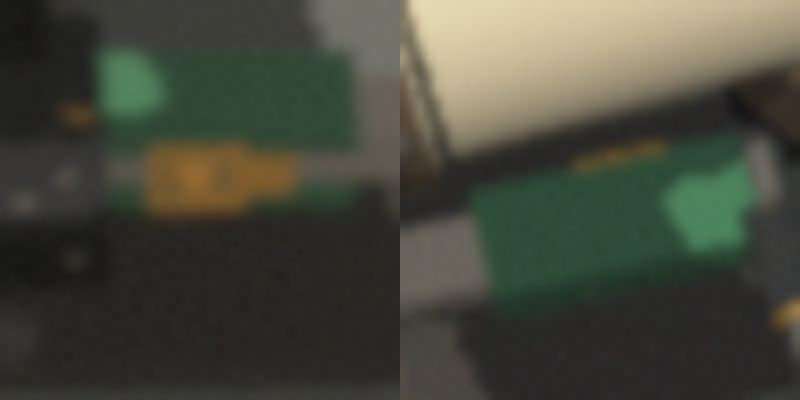

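The frame at crop (150–245,178) is now filled with brass centred at (200,178), so the button sits in the other hole. I'm testing gently for the dead stop.

Converted, 0.001 m / 0.8 = 0.0013.

{"api": "steer_hand", "payload": {
  "deltas": [
    {"aperture":0.2,"tx":0.0013},
    {"aperture":0.2,"tx":0.0013}
  ]
}}

```text
time_s: 8.4
tcp_pos: [0.5937, -0.0249, 0.0417]
ee_rot: [[0.197, -0.98, -0.002], [-0.98, -0.197, 0.001], [-0.001, 0.002, -1.0]]
wrist_force: [-3.8, 3.5, 6.5]
gripper_width: 0.34
gripper_force: 30.0
```

Converted, 0.001 m / 0.8 = 0.0013.

{"api": "steer_hand", "payload": {
  "deltas": [
    {"aperture":0.2,"tx":0.0013},
    {"aperture":0.2,"tx":0.0013}
  ]
}}

```text
time_s: 8.6
tcp_pos: [0.5938, -0.0256, 0.0417]
ee_rot: [[0.197, -0.98, -0.002], [-0.98, -0.197, 0.001], [-0.002, 0.002, -1.0]]
wrist_force: [-4.0, 4.6, 6.2]
gripper_width: 0.343
gripper_force: 30.0
```

Converted, 0.001 m / 0.8 = 0.0013.

{"api": "steer_hand", "payload": {
  "deltas": [
    {"aperture":0.2,"tx":0.0013},
    {"aperture":0.2,"tx":0.0013}
  ]
}}

```text
time_s: 8.8
tcp_pos: [0.5939, -0.0259, 0.0417]
ee_rot: [[0.196, -0.981, -0.002], [-0.981, -0.196, 0.002], [-0.002, 0.002, -1.0]]
wrist_force: [-5.1, 7.7, 6.9]
gripper_width: 0.342
gripper_force: 30.0
```

Converted, 0.001 m / 0.8 = 0.0013.

{"api": "steer_hand", "payload": {
  "deltas": [
    {"aperture":0.2,"tx":0.0013},
    {"aperture":0.2,"tx":0.0013}
  ]
}}

```text
time_s: 9.0
tcp_pos: [0.5939, -0.0261, 0.0417]
ee_rot: [[0.197, -0.98, -0.002], [-0.98, -0.197, 0.003], [-0.003, 0.002, -1.0]]
wrist_force: [-6.5, 11.4, 8.5]
gripper_width: 0.343
gripper_force: 30.0
```

A dead stop ahead. Now backing off and testing the lock the other way.

Converted, -0.003 m / 0.8 = -0.0038, -0.002 m / 0.8 = -0.0025.

{"api": "steer_hand", "payload": {
  "deltas": [
    {"aperture":0.2,"tx":-0.0013},
    {"aperture":0.2,"tx":-0.0025},
    {"aperture":0.2,"tx":-0.0038},
    {"aperture":0.2,"tx":-0.0038}
  ]
}}

```text
time_s: 9.4
tcp_pos: [0.5939, -0.0257, 0.0417]
ee_rot: [[0.197, -0.98, -0.002], [-0.98, -0.197, -0.0], [-0.0, 0.002, -1.0]]
wrist_force: [-3.5, 0.6, 4.7]
gripper_width: 0.343
gripper_force: 30.0
```

Converted, -0.002 m / 0.8 = -0.0025, -0.001 m / 0.8 = -0.0013.

{"api": "steer_hand", "payload": {
  "deltas": [
    {"aperture":0.2,"tx":-0.0013},
    {"aperture":0.2,"tx":-0.0025},
    {"aperture":0.2,"tx":-0.0025}
  ]
}}

```text
time_s: 9.7
tcp_pos: [0.5937, -0.0248, 0.0417]
ee_rot: [[0.197, -0.98, -0.002], [-0.98, -0.197, -0.001], [0.001, 0.002, -1.0]]
wrist_force: [-2.8, -4.1, 5.1]
gripper_width: 0.341
gripper_force: 30.0
```

Converted, -0.001 m / 0.8 = -0.0013.

{"api": "steer_hand", "payload": {
  "deltas": [
    {"aperture":0.2,"tx":-0.0013},
    {"aperture":0.2,"tx":-0.0013}
  ]
}}

```text
time_s: 9.9
tcp_pos: [0.5935, -0.024, 0.0417]
ee_rot: [[0.197, -0.98, -0.002], [-0.98, -0.197, -0.001], [0.001, 0.002, -1.0]]
wrist_force: [-2.6, -5.3, 5.6]
gripper_width: 0.343
gripper_force: 30.0
```

Converted, -0.001 m / 0.8 = -0.0013.

{"api": "steer_hand", "payload": {
  "deltas": [
    {"aperture":0.2,"tx":-0.0013},
    {"aperture":0.2,"tx":-0.0013}
  ]
}}

```text
time_s: 10.1
tcp_pos: [0.5934, -0.0231, 0.0417]
ee_rot: [[0.197, -0.98, -0.002], [-0.98, -0.197, -0.001], [0.001, 0.002, -1.0]]
wrist_force: [-0.7, -4.4, 4.7]
gripper_width: 0.343
gripper_force: 30.0
```

Run:
```python
from geo import *
import pickle
a,b=pickle.load(open('c1.pkl','rb'))
d=cap('scene'); t=cap('top'); pickle.dump((d,t),open('c2.pkl','wb'))
o=np.array([.582,.039,.06])
for c,(u0,u1) in((a,(286,340)),(d,(282,312))):
    P=cloud(c)-o; 
    for v in range(222,233): print(v,' '.join(f'{1000*x:3.0f}' for x in (P[v,u0:u1]@ey)))
    print('x ',' '.join(f'{1000*x:3.0f}' for x in (P[227,u0:u1]@ex)))
```

```text
222  13  15  15  14  13  15  14  14  16  16  15  16  17  15  14  15  15  15  15  14  15  15  14  13  13  15  16  16  16  14  16  15  16  14  15  17  17  14  17  13  16  17  16  17  16  15  14  15  16  16  15  14  17  16
223  17  14  14  15  14  16  15  15  16  15  15  15  16  13  15  15  16  15  15  16  17  15  16  15  18  14  15  18  15  14  17  16  16  17  19  17  18  18  21  16  17  18  18  18  18  16  15  17  17  17  16  17  18  16
224  20  20  15  14  10  12  13  16  12  12  12  11  15  14  17  12  16  14  14  15  16  16  14  16  16  18  16  16  11   9  10  12 623  18  18  20  17  19  16  19  16  17  19  20  20  17  14  18  16  17  18  12   9  12
225  19  19  16  13  12  15  16  15  16  16  14  11  15  15  15  16  15  15  16  15  16  14  15  14  15  17  15  11  12   9  11  12  11  18  17  11  10  11  10  10  11  11  14  18  19  18  15  16  17  18  18  11  12  13
226  21  21  13  13   9  16  18  19  17  16  17   6  15  15  15  16  14  15  16  17  15  16  16  15  18  17  15  12   9  11  10  10  12  16  18  12  13  11  10  11  11  11  15  17  17  18  15  17  17  19 623  11  12  13

[... 2325 characters left out ...]
8  21  21  20  18  20  10  15  17  16 623  16  15  15  16  14  13  14  15  13  12
229  89  91  13  12  15  15  14  16  17  15  15  20  20  16  15  15  17  16  17  15  16  15  16  15  15  15  15  14  15  16
230  92  89  16  16  14  15  15  19  16  17  18 623  16  16  17  18  15  17  16  16  13  14  16  15  13  13  14  13  15  18
231  94  91 -11 -11  -9 -10  -9 -11 -11 -10  -8  -9  -7  -9 -10  -9  -8  -7  -8  -6  -9  -8  -8  -6  -9  -9  -7  -9  -8  -8
232  92  90  -7  -4  -7  -5  -7  -9  -5  -6  -6  -7  -7  -6 623  -5  -6  -5  -8  -6  -4  -6  -6  -4  -6  -5  -6  -1  -4  -5
x   26  24  20  18  15  13  11   9   7   5   3   1  -1  -3  -6  -8 -10 -12 -14 -16 -19 -21 -23 -25 -27 -30 -32 -35 -37 -39
```

The depth map shows the dome at 20–21 mm lateral, the same as at the start (21), sitting inside the frame with a gap on its −x side. So it is fully out and locked with its small play. I'm relaxing to the middle and letting go.

Converted, 0.0015 m / 0.8 = 0.0019, 0.001 m / 0.8 = 0.0013.

{"api": "steer_hand", "payload": {
  "deltas": [
    {"aperture":0.2,"tx":0.0013},
    {"aperture":0.2,"tx":0.0019},
    {"aperture":0.4,"tx":0.0019},
    {"aperture":0.6,"tx":0.0019},
    {"aperture":1,"tx":0.0019},
    {"aperture":1,"tx":0.0019},
    {"aperture":1,"tx":0.0019}
  ]
}}

```text
time_s: 10.9
tcp_pos: [0.5943, -0.0232, 0.0413]
ee_rot: [[0.197, -0.98, -0.0], [-0.98, -0.197, -0.0], [0.0, 0.0, -1.0]]
wrist_force: [-0.7, -0.5, 0.8]
gripper_width: 0.677
gripper_force: 0.0
```

{"api": "steer_hand", "payload": {
  "deltas": [
    {"aperture":1,"tz":-0.025},
    {"aperture":1,"tz":-0.0625},
    {"aperture":1,"tz":-0.1125},
    {"aperture":1,"tz":-0.1625},
    {"aperture":1,"tz":-0.2125},
    {"aperture":1,"tz":-0.2375}
  ]
}}

```text
time_s: 11.5
tcp_pos: [0.5958, -0.0233, 0.236]
ee_rot: [[0.198, -0.98, 0.007], [-0.98, -0.198, 0.0], [0.001, -0.007, -1.0]]
wrist_force: [1.3, 0.1, 0.2]
gripper_width: 0.993
gripper_force: 0.0
```

```bash
python3 -c "
from geo import *
to([.4268,.307,.12],-169)"
```

```text
t 11.5 shift [-0.3573  0.1012  0.115 ] rot [-0.39 -0.05  0.39] F [1.3 0.1 0.2]
```

Converted, -0.3573 m / 0.8 = -0.4466, -0.334 m / 0.8 = -0.4175.

{"api": "steer_hand", "payload": {
  "deltas": [
    {"aperture":1,"tx":-0.06,"ty":0.0175},
    {"aperture":1,"tx":-0.12,"ty":0.035},
    {"aperture":1,"tx":-0.18,"ty":0.0525},
    {"aperture":1,"tx":-0.24,"ty":0.07},
    {"aperture":1,"tx":-0.3,"ty":0.0875,"tz":0.0125},
    {"aperture":1,"tx":-0.36,"ty":0.105,"tz":0.025},
    {"aperture":1,"tx":-0.4175,"ty":0.12,"tz":0.05},
    {"aperture":1,"tx":-0.4466,"ty":0.1265,"tz":0.075}
  ]
}}

```text
time_s: 12.3
tcp_pos: [0.4235, 0.31, 0.1718]
ee_rot: [[0.2, -0.98, 0.002], [-0.98, -0.2, 0.002], [-0.002, -0.002, -1.0]]
wrist_force: [0.6, -0.3, 0.5]
gripper_width: 1.002
gripper_force: 0.0
```

Run:
```python
from geo import *
import pickle
a,b=pickle.load(open('c1.pkl','rb'))
for n,c in(('s',a),('t',b)):
    P=cloud(c); m=(abs(P[...,0]-.427)<.045)&(abs(P[...,1]-.307)<.045)
    q=P[m&(P[...,2]>.021)&(P[...,2]<.04)]; e=P[m]; 
    print(n,len(q),np.median(q[:,2]),((q.min(0)+q.max(0))/2).round(4),q.mean(0).round(4))
    w=P[m&(P[...,2]>.003)&(P[...,2]<.012)&(c['pixels'].min(2)>105)]; print(cv2.minEnclosingCircle((w[:,:2]*1000).astype(np.float32)),np.median(w[:,2]))
to([.4268,.307,.007],-169)
cv2.imwrite('pics/z5.png',np.hstack([cv2.resize(x,None,fx=10,fy=10,interpolation=2)[:,:,::-1] for x in (a['pixels'][180:215,395:435],b['pixels'][258:293,125:165])]))
```

```text
s 80 0.026096385579109815 [0.4276 0.3061 0.0257] [0.4284 0.3061 0.0258]
((425.00189208984375, 307.0125427246094), 34.549015045166016) 0.004959356582423413
t 84 0.02782213600565797 [0.4276 0.3045 0.027 ] [0.4275 0.3044 0.0275]
((420.0605773925781, 304.537353515625), 56.6619873046875) 0.005136756189992653
t 12.3 shift [ 0.0039 -0.0023  0.1648] rot [-0.12  0.11  0.52] F [ 0.6 -0.3  0.5]
```

View pics/z5.png

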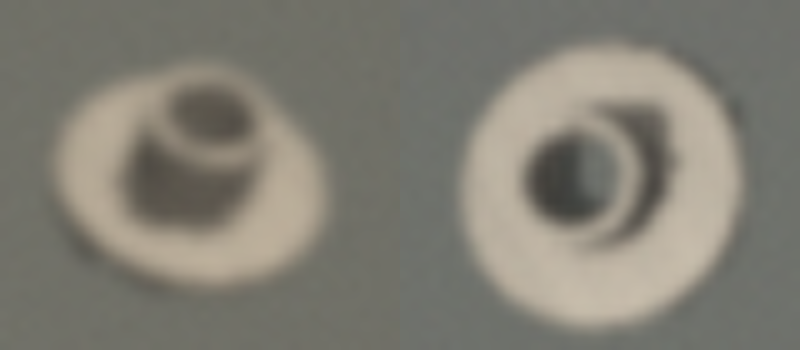

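The two crops show the near flange upright: collar ring at scene (416,191) and top (143,276), centre about (0.4275,0.3055), collar top at 0.027 m.

Converted, 0.162 m / 0.8 = 0.2025, 0.16 m / 0.8 = 0.2, 0.5 degrees / 90 = 0.0056.

{"api": "steer_hand", "payload": {
  "deltas": [
    {"aperture":1,"tx":0.0063,"ty":-0.0038,"tz":0.05,"drz":0.0056},
    {"aperture":1,"tx":0.0069,"ty":-0.0044,"tz":0.1,"drz":0.0056},
    {"aperture":1,"tx":0.0069,"ty":-0.0044,"tz":0.1438,"drz":0.0056},
    {"aperture":1,"tx":0.0069,"ty":-0.0044,"tz":0.175,"drz":0.0056},
    {"aperture":1,"tx":0.0069,"ty":-0.0044,"tz":0.19,"drz":0.0056},
    {"aperture":1,"tx":0.0069,"ty":-0.0044,"tz":0.2,"drz":0.0056},
    {"aperture":1,"tx":0.0069,"ty":-0.0044,"tz":0.2025,"drz":0.0056}
  ]
}}

```text
time_s: 13.0
tcp_pos: [0.4295, 0.3026, 0.0095]
ee_rot: [[0.189, -0.982, 0.0], [-0.982, -0.189, 0.0], [-0.0, -0.0, -1.0]]
wrist_force: [-0.5, 0.4, 0.1]
gripper_width: 0.998
gripper_force: 0.0
```

```bash
python3 -c "
from geo import *
to([.4275,.3055,.008],-169)"
```

```text
t 13.0 shift [-0.0032  0.0014  0.0015] rot [-0.01  0.   -0.13] F [-0.5  0.4  0.1]
```

Converted, -0.002 m / 0.8 = -0.0025, 0.0015 m / 0.8 = 0.0019.

{"api": "steer_hand", "payload": {
  "deltas": [
    {"aperture":1,"tx":-0.0025,"ty":0.0019,"tz":0.0013},
    {"aperture":0.7,"tx":-0.0025,"ty":0.0019,"tz":0.0013},
    {"aperture":0.5,"tx":-0.0025,"ty":0.0019,"tz":0.0013},
    {"aperture":0.45,"tx":-0.0025,"ty":0.0019,"tz":0.0013},
    {"aperture":0.2,"tx":-0.0025,"ty":0.0019,"tz":0.0013},
    {"aperture":0.2,"tx":-0.0025,"ty":0.0019,"tz":0.0013},
    {"aperture":0.2,"tx":-0.0025,"ty":0.0019,"tz":0.0013},
    {"aperture":0.2,"tx":-0.0025,"ty":0.0019,"tz":0.0013}
  ]
}}

```text
time_s: 13.8
tcp_pos: [0.4274, 0.304, 0.0085]
ee_rot: [[0.188, -0.982, -0.0], [-0.982, -0.188, -0.0], [0.0, 0.0, -1.0]]
wrist_force: [0.3, 0.8, -0.5]
gripper_width: 0.45
gripper_force: 0.0
```

```bash
python3 -c "
from geo import *
to([.4275,.3055,.008],-169)"
```

```text
t 13.8 shift [-0.0014 -0.0004  0.0005] rot [ 0.   -0.   -0.14] F [ 0.3  0.8 -0.5]
```

Converted, -0.001 m / 0.8 = -0.0013.

{"api": "steer_hand", "payload": {
  "deltas": [
    {"aperture":0.2,"tx":-0.0013},
    {"aperture":0.2,"tx":-0.0013},
    {"aperture":0.2,"tx":-0.0013},
    {"aperture":0.2,"tx":-0.0013},
    {"aperture":0.2,"tx":-0.0013}
  ]
}}

```text
time_s: 14.3
tcp_pos: [0.4272, 0.3051, 0.0085]
ee_rot: [[0.188, -0.982, 0.0], [-0.982, -0.188, 0.0], [-0.0, -0.0, -1.0]]
wrist_force: [-0.8, 0.6, 0.2]
gripper_width: 0.333
gripper_force: 30.0
```

```bash
python3 -c "
from geo import *
to([.4275,.3055,.14],-169)"
```

```text
t 14.3 shift [-0.0004 -0.0004 -0.1315] rot [-0.    0.   -0.14] F [-0.8  0.6  0.2]
```

The rows are not in the units I measure in: shifts go in shares of 0.8 m and turns go in shares of 90 degrees. I convert before sending: -0.17 m / 0.8 = -0.2125, -0.14 m / 0.8 = -0.175.

{"api": "steer_hand", "payload": {
  "deltas": [
    {"aperture":0.2,"tz":-0.025},
    {"aperture":0.2,"tz":-0.075},
    {"aperture":0.2,"tz":-0.125},
    {"aperture":0.2,"tz":-0.175},
    {"aperture":0.2,"tz":-0.2125},
    {"aperture":0.2,"tz":-0.2125}
  ]
}}

```text
time_s: 14.9
tcp_pos: [0.4292, 0.307, 0.1835]
ee_rot: [[0.189, -0.982, 0.007], [-0.982, -0.189, 0.007], [-0.006, -0.008, -1.0]]
wrist_force: [0.6, 0.7, -0.5]
gripper_width: 0.339
gripper_force: 30.0
```

Run:
```python
from geo import *
import pickle
a,b=pickle.load(open('c1.pkl','rb'))
d=cap('scene');t=cap('top');pickle.dump((d,t),open('c3.pkl','wb'))
def cen(c,box):
    x0,y0,x1,y1=box; m=cv2.inRange(cv2.cvtColor(c['pixels'],cv2.COLOR_RGB2HSV),(10,120,110),(32,255,255))[y0:y1,x0:x1]
    k,l,st,ce=cv2.connectedComponentsWithStats(m); i=1+st[1:,4].argmax(); return ce[i]+[x0,y0],st[i]
for x,y,bx in((a,d,(185,190,245,225)),(b,t,(303,160,360,195))):
    p,q=cen(x,bx),cen(y,bx); D=onz(y,*q[0],.1)-onz(x,*p[0],.1); print(q,D@ex,D@ey,'base-plane',onz(y,*q[0],.1))
im=np.hstack([cv2.resize(x,None,fx=8,fy=8,interpolation=2)[:,:,::-1] for x in (d['pixels'][190:240,180:230],t['pixels'][150:200,320:370])])
cv2.imwrite('pics/z6.png',im)
to([.617,-.145,.19],-169)
```

```text
(array([204.9122807 , 211.45614035]), array([17, 16,  7, 12, 57], dtype=int32)) 0.06435066175403048 -0.0008668683444597637 base-plane [ 0.61668001 -0.14155383  0.1       ]
(array([342.625     , 174.02083333]), array([37, 10,  7,  9, 48], dtype=int32)) 0.06425302269569436 -0.0016841542838653225 base-plane [ 0.61518315 -0.14499996  0.1       ]
t 15.0 shift [ 0.4776 -0.1023 -0.0118] rot [ 0.    0.05 -0.17] F [ 0.2 -0.3 -2.1]
```

View pics/z6.png

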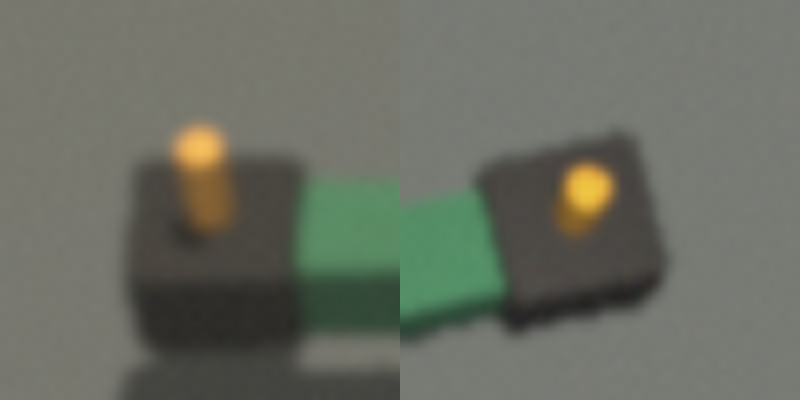

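The peg top is at scene (205,208.4) and top (343.5,173.3), and the seat is clear all round.

Run:
```python
from geo import *
import pickle
d,t=pickle.load(open('c3.pkl','rb'))
print(tri(d,(205,208.4),t,(343.5,173.3)))
for c,p in((d,(205,208.4)),(t,(343.5,173.3))):
    print(onz(c,*p,.11)); P=cloud(c); m=(abs(P[...,0]-.615)<.04)&(abs(P[...,1]+.143)<.04)
    q=P[m&(abs(P[...,2]-.08)<.006)&(c['pixels'].max(2)<110)]; w=P[m&(P[...,2]>.1)]
    print('seat z',np.median(q[:,2]),cv2.minAreaRect((q[:,:2]*1000).astype(np.float32)),'peg',w.mean(0).round(4))
print('exp',np.array([.582,.039,0])+ex*(.1215+.0643))
```

```text
(array([ 0.61419307, -0.14355214,  0.10715346]), np.float64(0.004767851538468579))
[ 0.61627068 -0.14016171  0.11      ]
seat z 0.07937887008291555 ((616.3241577148438, -137.47540283203125), (44.418174743652344, 55.07155990600586), 10.60151195526123) peg [ 0.6161 -0.1421  0.1068]
[ 0.61393304 -0.14549614  0.11      ]
seat z 0.07989246794241667 ((614.2855834960938, -139.02120971679688), (42.96019744873047, 55.08987808227539), 9.681883811950684) peg [ 0.614  -0.1436  0.1085]
exp [ 0.61777058 -0.14332418  0.        ]
```

Converted, 0.384 m / 0.8 = 0.48, 0.336 m / 0.8 = 0.42.

{"api": "steer_hand", "payload": {
  "deltas": [
    {"aperture":0.2,"tx":0.06,"ty":-0.0125},
    {"aperture":0.2,"tx":0.12,"ty":-0.025},
    {"aperture":0.2,"tx":0.18,"ty":-0.0375},
    {"aperture":0.2,"tx":0.24,"ty":-0.05},
    {"aperture":0.2,"tx":0.3,"ty":-0.0625},
    {"aperture":0.2,"tx":0.36,"ty":-0.075},
    {"aperture":0.2,"tx":0.42,"ty":-0.0875},
    {"aperture":0.2,"tx":0.48,"ty":-0.1}
  ]
}}

```text
time_s: 15.8
tcp_pos: [0.5773, -0.0591, 0.1761]
ee_rot: [[0.188, -0.982, -0.005], [-0.982, -0.188, -0.0], [-0.001, 0.005, -1.0]]
wrist_force: [0.9, 0.7, -1.2]
gripper_width: 0.338
gripper_force: 30.0
```

```bash
python3 -c "
from geo import *
to([.615,-.143,.15],-169)"
```

```text
t 15.8 shift [ 0.0896 -0.0213  0.026 ] rot [ 0.26  0.04 -0.16] F [ 0.9  0.7 -1.2]
```

Converted, 0.09 m / 0.8 = 0.1125, 0.08 m / 0.8 = 0.1.

{"api": "steer_hand", "payload": {
  "deltas": [
    {"aperture":0.2,"tx":0.0563,"ty":-0.0138},
    {"aperture":0.2,"tx":0.1,"ty":-0.025},
    {"aperture":0.2,"tx":0.1125,"ty":-0.0266},
    {"aperture":0.2,"tx":0.1125,"ty":-0.0266,"tz":0.0125},
    {"aperture":0.2,"tx":0.1125,"ty":-0.0266,"tz":0.025},
    {"aperture":0.2,"tx":0.1125,"ty":-0.0266,"tz":0.0325},
    {"aperture":0.2,"tx":0.1125,"ty":-0.0266,"tz":0.0325}
  ]
}}

```text
time_s: 16.5
tcp_pos: [0.6147, -0.1399, 0.1508]
ee_rot: [[0.19, -0.982, -0.004], [-0.982, -0.19, 0.0], [-0.001, 0.003, -1.0]]
wrist_force: [-0.2, -0.3, -0.1]
gripper_width: 0.339
gripper_force: 30.0
```

Run:
```python
from geo import *
to([.615,-.143,.1],-169)
d=cap('scene');t=cap('top')
cv2.imwrite('pics/z7.png',np.hstack([cv2.resize(x,None,fx=6,fy=6,interpolation=2)[:,:,::-1] for x in (d['pixels'][175:240,170:235],t['pixels'][140:205,310:375])]))
```

```text
t 16.5 shift [0.0031 0.0001 0.0508] rot [ 0.2   0.06 -0.04] F [-0.2 -0.3 -0.1]
```

View pics/z7.png

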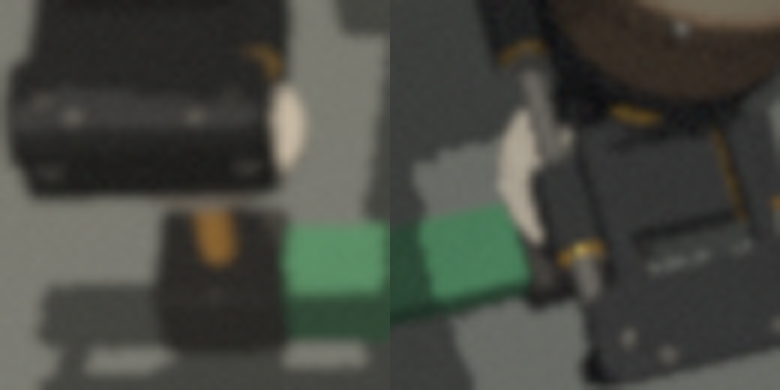

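The flange hides under the gripper. Its visible rim, at scene crop x=305 and top crop x=498, puts it about 3 mm short of the peg along the sleeve, which matches the pose reading. I'm correcting that and lowering.

Converted, 0.028 m / 0.8 = 0.035, 0.003 m / 0.8 = 0.0038.

{"api": "steer_hand", "payload": {
  "deltas": [
    {"aperture":0.2,"tx":0.0038},
    {"aperture":0.2,"tx":0.0038,"tz":0.0075},
    {"aperture":0.2,"tx":0.0038,"tz":0.015},
    {"aperture":0.2,"tx":0.0038,"tz":0.0225},
    {"aperture":0.2,"tx":0.0038,"tz":0.03},
    {"aperture":0.2,"tx":0.0038,"tz":0.035},
    {"aperture":0.2,"tx":0.0038,"tz":0.035}
  ]
}}

```text
time_s: 17.3
tcp_pos: [0.616, -0.1443, 0.1235]
ee_rot: [[0.188, -0.982, -0.002], [-0.982, -0.188, 0.0], [-0.0, 0.002, -1.0]]
wrist_force: [0.5, -0.1, -0.4]
gripper_width: 0.343
gripper_force: 30.0
```

Run:
```python
from geo import *
to([.615,-.143,.0885],-169)
```

```text
t 17.3 shift [-0.0015  0.0007  0.035 ] rot [ 0.1   0.03 -0.15] F [ 0.5 -0.1 -0.4]
```

Converted, 0.011 m / 0.8 = 0.0138, -0.001 m / 0.8 = -0.0013.

{"api": "steer_hand", "payload": {
  "deltas": [
    {"aperture":0.2,"tx":-0.0013,"tz":0.005},
    {"aperture":0.2,"tx":-0.0013,"tz":0.01},
    {"aperture":0.2,"tx":-0.0013,"tz":0.0138},
    {"aperture":0.2,"tx":-0.0013,"tz":0.0138}
  ]
}}

```text
time_s: 17.7
tcp_pos: [0.616, -0.1433, 0.1129]
ee_rot: [[0.188, -0.982, -0.001], [-0.982, -0.188, 0.0], [-0.0, 0.001, -1.0]]
wrist_force: [-0.4, -0.9, -1.9]
gripper_width: 0.341
gripper_force: 30.0
```

{"api": "steer_hand", "payload": {
  "deltas": [
    {"aperture":0.2,"tz":0.005},
    {"aperture":0.2,"tz":0.0088},
    {"aperture":0.2,"tz":0.0088}
  ]
}}

```text
time_s: 18.0
tcp_pos: [0.616, -0.1433, 0.1059]
ee_rot: [[0.188, -0.982, -0.001], [-0.982, -0.188, 0.0], [-0.0, 0.001, -1.0]]
wrist_force: [0.6, 0.7, -0.7]
gripper_width: 0.339
gripper_force: 30.0
```

Converted, 0.015 m / 0.8 = 0.0188, 0.012 m / 0.8 = 0.015.

{"api": "steer_hand", "payload": {
  "deltas": [
    {"aperture":0.2,"tz":0.005},
    {"aperture":0.2,"tz":0.01},
    {"aperture":0.2,"tz":0.015},
    {"aperture":0.2,"tz":0.0188},
    {"aperture":0.2,"tz":0.0188}
  ]
}}

```text
time_s: 18.5
tcp_pos: [0.616, -0.1433, 0.0908]
ee_rot: [[0.188, -0.982, -0.001], [-0.982, -0.188, 0.0], [-0.0, 0.001, -1.0]]
wrist_force: [0.3, 0.2, -0.7]
gripper_width: 0.34
gripper_force: 30.0
```

{"api": "steer_hand", "payload": {
  "deltas": [
    {"aperture":0.2,"tz":0.0013},
    {"aperture":0.2,"tz":0.0025},
    {"aperture":0.2,"tz":0.0025}
  ]
}}

```text
time_s: 18.8
tcp_pos: [0.6164, -0.1433, 0.0895]
ee_rot: [[0.188, -0.982, -0.0], [-0.982, -0.188, 0.0], [-0.0, 0.0, -1.0]]
wrist_force: [-0.2, -0.4, -0.5]
gripper_width: 0.344
gripper_force: 30.0
```

Converted, 0.001 m / 0.8 = 0.0013.

{"api": "steer_hand", "payload": {
  "deltas": [
    {"aperture":0.2,"tz":0.0013},
    {"aperture":0.2,"tz":0.0013}
  ]
}}

```text
time_s: 19.0
tcp_pos: [0.6164, -0.1433, 0.0886]
ee_rot: [[0.188, -0.982, 0.0], [-0.982, -0.188, 0.0], [0.0, -0.0, -1.0]]
wrist_force: [0.3, 0.5, -1.1]
gripper_width: 0.345
gripper_force: 30.0
```

Converted, 0.001 m / 0.8 = 0.0013.

{"api": "steer_hand", "payload": {
  "deltas": [
    {"aperture":0.2,"tz":0.0013},
    {"aperture":0.2,"tz":0.0013}
  ]
}}

```text
time_s: 19.2
tcp_pos: [0.6165, -0.1434, 0.0885]
ee_rot: [[0.189, -0.982, 0.0], [-0.982, -0.189, -0.0], [0.0, -0.0, -1.0]]
wrist_force: [-1.8, 0.9, 4.2]
gripper_width: 0.338
gripper_force: 30.0
```

The flange is on its seat (+4 N), so I'm releasing it and rising.

Converted, -0.0005 m / 0.8 = -0.0006.

{"api": "steer_hand", "payload": {
  "deltas": [
    {"aperture":0.4,"tz":-0.0006},
    {"aperture":0.5,"tz":-0.0006},
    {"aperture":0.7,"tz":-0.0006},
    {"aperture":0.8,"tz":-0.0006},
    {"aperture":0.8,"tz":-0.0006},
    {"aperture":0.8,"tz":-0.0006}
  ]
}}

```text
time_s: 19.8
tcp_pos: [0.6164, -0.1434, 0.0879]
ee_rot: [[0.188, -0.982, -0.0], [-0.982, -0.188, -0.0], [-0.0, 0.0, -1.0]]
wrist_force: [-1.0, 0.2, 0.1]
gripper_width: 0.751
gripper_force: 0.0
```

{"api": "steer_hand", "payload": {
  "deltas": [
    {"aperture":0.8,"tz":-0.0125},
    {"aperture":0.8,"tz":-0.0375},
    {"aperture":0.8,"tz":-0.075},
    {"aperture":0.8,"tz":-0.125},
    {"aperture":0.8,"tz":-0.1875},
    {"aperture":0.8,"tz":-0.2375}
  ]
}}

```text
time_s: 20.4
tcp_pos: [0.6166, -0.1436, 0.2822]
ee_rot: [[0.189, -0.982, 0.004], [-0.982, -0.189, -0.001], [0.002, -0.003, -1.0]]
wrist_force: [1.1, 0.3, 0.6]
gripper_width: 0.801
gripper_force: 0.0
```

{"api": "steer_hand", "payload": {
  "deltas": [
    {"aperture":0.8,"tx":-0.05,"ty":0.025},
    {"aperture":0.8,"tx":-0.1,"ty":0.05},
    {"aperture":0.8,"tx":-0.15,"ty":0.075},
    {"aperture":0.8,"tx":-0.2,"ty":0.1},
    {"aperture":0.8,"tx":-0.25,"ty":0.125},
    {"aperture":0.8,"tx":-0.3,"ty":0.15},
    {"aperture":0.8,"tx":-0.35,"ty":0.175},
    {"aperture":0.8,"tx":-0.35,"ty":0.175}
  ]
}}

```text
time_s: 21.2
tcp_pos: [0.4238, 0.1081, 0.2795]
ee_rot: [[0.195, -0.981, 0.002], [-0.981, -0.195, 0.002], [-0.002, -0.002, -1.0]]
wrist_force: [1.0, -1.1, 0.6]
gripper_width: 0.801
gripper_force: 0.0
```

Run:
```python
from geo import *
d=cap('scene');t=cap('top')
for c in(d,t):
    P=cloud(c);m=(abs(P[...,0]-.615)<.05)&(abs(P[...,1]+.143)<.05)&(P[...,2]>.082)&(P[...,2]<.09);q=P[m]
    A=np.c_[q[:,:2]-[.615,-.143],np.ones(len(q))];print('disc plane',np.linalg.lstsq(A,q[:,2],rcond=None)[0].round(4))
    w=P[(abs(P[...,0]-.615)<.03)&(abs(P[...,1]+.143)<.03)];print('max z',w[...,2].max())
cv2.imwrite('pics/z8.png',np.hstack([cv2.resize(x,None,fx=3,fy=3,interpolation=2)[:,:,::-1] for x in (d['pixels'][130:300,170:303],t['pixels'][130:300,280:413])]))
```

```text
disc plane [-0.0034  0.0008  0.0849]
max z 0.11212527110126991
disc plane [0.006  0.0039 0.0855]
max z 0.1148991913829418
```

View pics/z8.png

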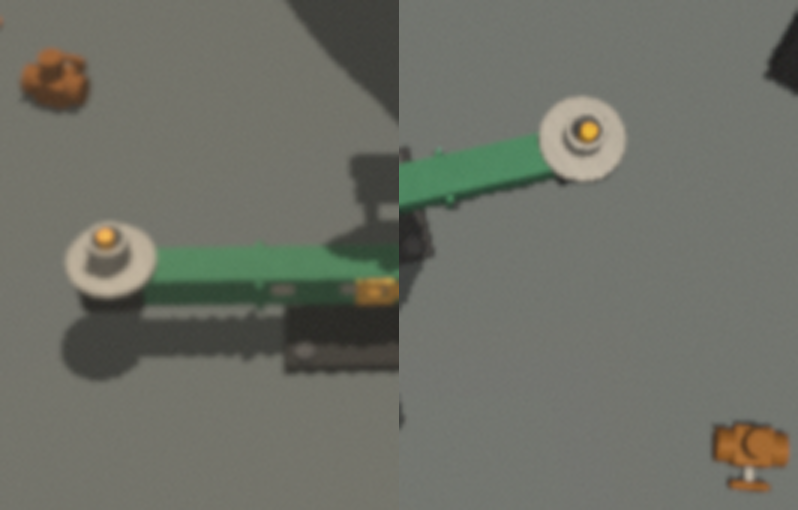

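The flange lies flat over the peg: disc top at 0.085 m and level, peg visible in the bore at scene crop (105,237). The angle stop is untouched. One last depth check of the button, then I hand in.

Run:
```python
from geo import *
d=cap('scene');P=cloud(d)-np.array([.582,.039,.06])
for v in range(224,231): print(' '.join(f'{1000*x:3.0f}' for x in (P[v,282:305]@ey)))
```

```text
16   9   9   8   8  11  10  20  18  16  16  16  16  17  18  18  19  18  16  16  16  15  14
 14   9  11   9   9  10  14  15  17  14  15  16  16  16  13   9  16  16  15  14  16  14  15
 15   8   8  10   8  12  10  18  19  17  17  18  18  18  16  10  18  18  15  17  14  16  13
 13   8   9  11  10   9  10  17  17  18  20  19  19  17  18   9  16  18  17  14  13  17  16
 14   9   8  10   8  10   8  16  16   9  21  20  20  19  21  13  18  17  17  16  16  14  14
 14  13  13  16  15  14  16  18  19  16  13  19  21  15  17  15  17  17  17  16  16  14  15
 13  14  13  14  12  14  14  17  19 623  17  17  16  17  17  17  17  19  15  15  17  15  15
```

```bash
python3 -c "
from station import r, optics
print(r.finish_job())"
```

```text
the job is handed in; nothing more can be done
None
```

I slid the sleeve out about 64 mm until the button popped fully out in the brass-framed hole, set the nearer flange flat over the peg and let go, kept clear of the angle stop and plug, and handed the job in at about 21 s; no verdict was shown.

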